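# Turn the low tin over to its refill side

### The arm

A 7-joint arm with a two-finger parallel gripper is mounted at the origin on a cart in front of the work surface, level with it; the furniture and walls round the work are solid. World frame = base frame: x ahead of the robot, y to its left, z up, the work surface at z = 0. Lengths are in m, angles in rad, forces in N, time in s.
With the tool pointing down it reaches from about 0.35 to 0.9 m from the base axis. Payload 19.9 kg.
Tool frame: the origin (TCP) lies midway between the tips of the shut fingers; the grasp point (between the pads) lies 19 mm behind it; z points along the fingers, y is the direction in which the jaws open and shut (so a half turn about z gives the same grasp; the last joint's range is limited). The gripper opens to 94 mm and grips with 3 to 60 N. Pads are 16 mm wide; open, the fingers measure 119 mm over their backs; the gripper's body (75 mm by 177 mm) begins 78 mm behind the grasp point.
Start: joints at [-0.79, 0.417, -0.01, 1.614, 0.005, 1.111, -0.053], TCP at [0.458, 0.426, 0.205] pointing down, gripper open.
Joint ranges: [-2.81, 2.81], [-0.39, 2.02], [-1.27, 1.25], [0.06, 2.57], [-1.19, 4.33], [0.19, 2], [-2.82, 2.82]. Speed limits (rad/s): [1.89, 1.89, 2.39, 2.39, 3.01, 3.01, 3.01].

### API

Orientations are given as a unit quaternion [x, y, z, w].
In Python, from workcell import sense, snapshot, camera_model, finish_job, silhouettes, spot_point gives the robot as it stands.
- The arm moves only by the tool step_arm, never from a script. Its argument "series" is a list that holds one entry, the list of rows, each a list of 7 numbers: the shift along the world's x, y, z in units of 25 mm (1.0 is 25 mm), then the turn, a rotation vector about the world's x, y, z in units of 5 degrees (1.0 is 5 degrees), then the opening in per cent of the stroke, from 0 (shut) to 100 (fully open). A call has exactly 10 rows; each row shifts and turns the pose as measured when the row begins; what a row does not reach is not made up. A row lasts 1/12 s, in which the tool goes at most 41.7 mm and 7.16 degrees, less where a joint would pass 70% of its speed; a pose out of reach is approached as far as the arm can. A call is refused whole if a number of a shift passes 1 or a number of a turn 1, either way. A call with a gripper value outside its range is refused whole. The fingers move at their own pace and stop on an object; "squeeze" is the grip in N (left out, the last holds). Time passes only in rows, so rows that do not move let the fingers close, or fill a call up. It gives the time, the measured TCP pose, the force and the opening at its end, in the units of the state.
- sense(): the state, without advancing time (a new reading comes with each control period).
- snapshot(name): name is "scene" or "top" or "wrist"; returns the picture (400x640x3 uint8, red, green, blue); there is no depth.
- camera_model(name): a dict with "intrinsics" (3x3 intrinsics, pixels), "world_from_camera" (4x4, takes a point from camera to world coordinates). Camera axes: x right, y down, z forward; pixel columns grow to the right and rows downward; lengths in m; the calibration is good to about 2 mm. A picture is of the moment at which its call begins: read the wrist's pose just before it. camera_model takes no time and is no camera call; for the wrist camera it gives the pose at the moment of the call.
- finish_job(): hands the job in, once; it reports no verdict.
Trained networks look in the newest picture that a camera, given by its name, has taken for a name from the list of things; names that differ only in an ending like _2 or _b are one class to them, and where a whole thing is asked for, a point or a joint stands for the part that bears it (a point fixed in the world has none). Each returns a list of dicts, best first, with "confidence" (0 to 1); they miss things now and then, are a little off and sometimes report something else, mostly with a low value. They report only what shows in the picture. A call takes as long as a camera call. They do not tell look-alikes from the thing itself.
- silhouettes(query, camera): "pixels" (400x640 bool, what is visible of it).
- spot_point(query, camera): "xyz" ([x, y, z] in m, in the coordinates of the camera as it stood for that picture, good to about 4 mm: a listed point, or the origin of a listed thing).
The state is a dict: "time": time; "joints": joint angles; "joint_velocities": joint speeds; "joint_torque": joint torques, N m; "position": TCP position; "ee_rot": TCP orientation; "ft_force": force on the tool from outside, world axes, zero at the start; "ft_torque": the same for the moment, N m; "width": opening from 0.0 (shut) to 1.0 (fully open).
Only numpy, scipy, OpenCV 4.12 (cv2) and the standard library are available. Lean on these libraries where they do the work, as an engineer would, in place of code of your own. Each camera call takes 0.05 s, during which the arm holds its last target.

### The job

The spare-parts tin with the yellow dot on its lid is running low: turn it over in its own sloped stand, so that it rests there lid down, on the same hinge edge as before, with the red refill dot underneath now facing up. Its lid is loose and there is something in it, so pinch the lid shut all the way and let go only when the tin is seated squarely. Leave the tin with the blue dot as it is.

Things in the scene. Friction and masses are not known exactly. Their poses are not given: they have to be found in the camera images.
- yellow_tin_centre (a point): Centre of the light grey metal tin with a yellow dot on lid and lip edge (red one underneath), 0.2 kg. Axes: x from lip edge to hinge edge (70 mm), y length (114 mm), z out of the lid (37 mm). At the start it leans on its hinge edge: z points 40 deg above level, x 50 deg below, both away and to the right; lip edge uppermost. Pinch lid and underside there, mid-length, gripper pointing along x. A half turn about x fits it in again, same centre.
- yellow_tin_lid (a joint): The hinged lid of the yellow-dot tin: 0 shut, grows to 1.92 rad as it opens. It has no catch and almost no friction: it falls open when the tin is turned over unless it is pinched or rests on something.
- yellow_stand_seat (a point): Point in the yellow tin's fixed wooden stand where the seated tin's centre belongs, either way up. Axes: z up, x level, the way the tin leans (yaw -0.7 to -1.05). Two V-shaped arms, 12 mm wide, at y = +-42 mm, 72 mm open between them for fingers. Long side of the V (58 mm, slopes 50 deg) carries the tin's face, short side (51 mm) its hinge edge. V's corner: 39 mm below this point, 55 mm above the worktop.
- blue_tin_centre (a point): Centre of a second tin, same size and pose, with a blue dot on lid and lip edge, in a like stand to the left or right of the first. To be left alone.
Mind the look-alikes: they are no part of the job. Leave any pink look-alike of the part that bears yellow_tin_centre alone. What is shaped like the part that bears yellow_stand_seat but orange is not meant.

How it is judged:
By the outcome, as a careful person would: the job done as asked, in the order asked, and still so for the second after the job is handed in, with the robot touching nothing.
It also fails if it takes over 43 s, if anything falls off the work surface, if the arm or the gripper's body presses on something with over 40 N, if the wrist force passes 120 N, or if a joint passes its speed limit or range.

## Working session

There is one attempt and no reset: what is moved stays moved. The work goes in short steps, Python scripts to look and compute and a tool call to move; the robot and the scene stay as the last step left them, time stands still between calls to the robot, and variables do not carry over. Pictures are saved under pics/ and viewed, and the job is handed in when it is done.

Besides the shell and the picture viewer there is one more tool, called after "Emit:" as name(argument=value, ...), one argument or row to a line, values as JSON. step_arm: Moves the arm, as the interface text tells. Its arguments: {"type":"object","properties":{"series":{"type":"array","items":{"type":"array","items":{"type":"array","items":{"type":"number"}}}},"squeeze":{"type":"number"}},"required":["series"]}

```bash
mkdir -p pics; ls; python3 - <<'E'
from workcell import *
import cv2,numpy as np
s=sense();print(s)
for n in ["scene","top"]:
    im=snapshot(n);cv2.imwrite(f"pics/{n}0.png",im[:,:,::-1])
    m=camera_model(n);T=np.array(m["world_from_camera"]);print(n,T.round(3).tolist(),m["intrinsics"])
    for q in ["yellow_tin_centre","yellow_stand_seat","blue_tin_centre"]:
        for r in spot_point(q,n): print(q,r["confidence"],(T@np.r_[r["xyz"],1])[:3].round(4))
print(sense()["time"])
E
```

```text
pics
{'time': 0.0, 'joints': array([-0.79049967,  0.41797803, -0.01036376,  1.61420124,  0.00469616,
        1.11070968, -0.05298069]), 'joint_velocities': array([ 0.00228184,  0.00038754, -0.00098177, -0.00032037, -0.0001074 ,
       -0.00204778,  0.00048226]), 'joint_torque': array([-8.61250210e-04, -8.51272917e+01,  6.38040639e-01, -4.25995517e+01,
       -4.88681858e-02,  1.86501764e-02,  1.11107768e-04]), 'position': array([0.45742255, 0.42531192, 0.20481111]), 'ee_rot': array([ 3.99395601e-01,  9.16778463e-01, -5.95417496e-04, -2.23507586e-04]), 'ft_force': array([-0.08087587, -0.24852148,  0.13275369]), 'ft_torque': array([0.01294534, 0.00685491, 0.04877453]), 'width': 1.0014062182614545}
scene [[0.563, -0.721, 0.403, 0.043], [-0.826, -0.491, 0.276, -0.388], [-0.002, -0.489, -0.873, 1.089], [0.0, 0.0, 0.0, 1.0]] [[488.76457164   0.         324.51915899]
 [  0.         488.76457164 198.29945074]
 [  0.           0.           1.        ]]
yellow_tin_centre 0.96 [ 0.521  -0.223   0.0917]
yellow_tin_centre 0.65 [ 0.3532 -0.2056  0.0139]
yellow_stand_seat 0.87 [ 0.5854 -0.0204  0.0983]
blue_tin_centre 0.63 [0.5472 0.1596 0.0924]
top [[0.008, -0.993, 0.12, 0.395], [-1.0, -0.006, 0.018, -0.069], [-0.017, -0.12, -0.993, 0.925], [0.0, 0.0, 0.0, 1.0]] [[388.30095151   0.         316.59659167]
 [  0.         388.30095151 195.43988525]
 [  0.           0.           1.        ]]
yellow_tin_centre 0.62 [ 0.5201 -0.2232  0.0912]
yellow_tin_centre 0.59 [ 0.3541 -0.2074  0.0113]
yellow_stand_seat 0.88 [ 0.5787 -0.0207  0.0939]
blue_tin_centre 0.58 [0.5453 0.1619 0.097 ]
0.4
```

View pics/scene0.png

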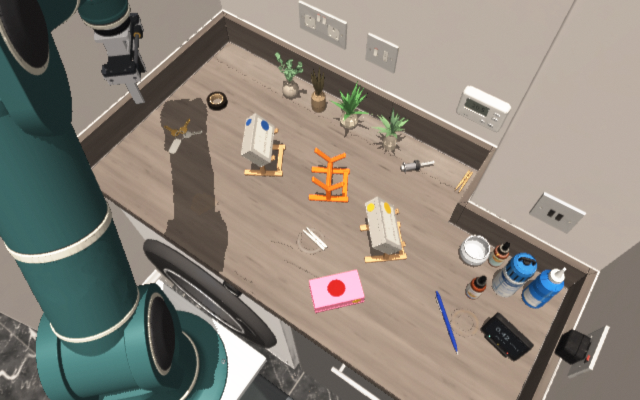

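View pics/top0.png

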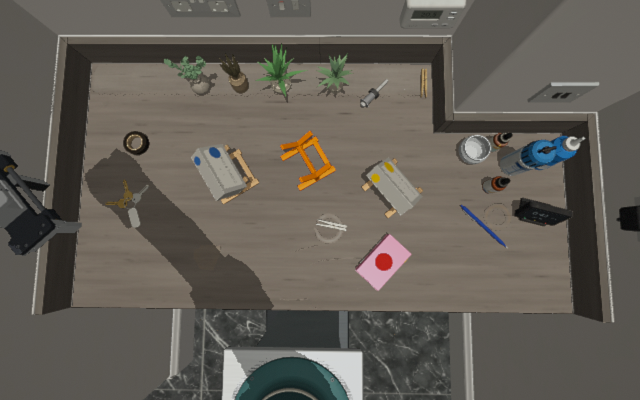

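The yellow tin (dots at about (376,178) and (391,167) in top) is right of the empty orange stand. The pink look-alike lies flat at (383,262), and the blue tin is at (222,172). Next I'll fit the tin's pose.

```bash
cat > h.py <<'E'
import numpy as np, cv2
from scipy.spatial.transform import Rotation as R
def tinR(yaw):
    c=np.array([np.cos(yaw),np.sin(yaw),0]);u=np.array([0,0,1.])
    a=np.radians(50);x=c*np.cos(a)-u*np.sin(a);b=np.radians(40);z=c*np.cos(b)+u*np.sin(b)
    return np.c_[x,np.cross(z,x),z]
def proj(m,P):
    T=np.linalg.inv(np.array(m["world_from_camera"]));q=P@T[:3,:3].T+T[:3,3];K=np.array(m["intrinsics"])
    return (q@K.T)[:,:2]/q[:,2:]
C=np.array([[i,j,k] for i in(-.035,.035) for j in(-.057,.057) for k in(-.0185,.0185)])
E
python3 - <<'E'
from workcell import *
from h import *
from scipy.optimize import minimize
D=[]
for n in ["scene","top"]:
    im=snapshot(n);m=camera_model(n)
    for r in silhouettes("yellow_tin_centre",n):
        px=r["pixels"];ys,xs=np.nonzero(px);print(n,r["confidence"],len(xs),xs.mean(),ys.mean())
    best=[r["pixels"] for r in silhouettes("yellow_tin_centre",n) if abs(np.nonzero(r["pixels"])[1].mean()-(382 if n=="scene" else 395))<15 and abs(np.nonzero(r["pixels"])[0].mean()-(228 if n=="scene" else 187))<15][0]
    D.append((m,best,im,n))
S=4
def mask(m,c,yaw):
    p=proj(m,c+C@tinR(yaw).T);h=cv2.convexHull((p*16*S+8*S).astype(np.int32))
    a=np.zeros((400*S,640*S),np.uint8);cv2.fillConvexPoly(a,h,1,shift=4);return a
B=[cv2.resize(b.astype(np.uint8),None,fx=S,fy=S,interpolation=0) for _,b,_,_ in D]
def cost(v,w=(0,1)):
    return sum(1-(mask(D[i][0],v[:3],v[3])&B[i]).sum()/(mask(D[i][0],v[:3],v[3])|B[i]).sum() for i in w)
for y0 in(-.7,-.85,-1.05):
    r=minimize(cost,[.5205,-.2231,.0915,y0],method="Nelder-Mead",options=dict(initial_simplex=[[.5205,-.2231,.0915,y0]]+[list(np.array([.5205,-.2231,.0915,y0])+d) for d in np.diag([.006,.006,.006,.1])],maxiter=150));print(r.x.round(4),r.fun)
    if y0==-.85: v=r.x
for m,b,im,n in D:
    p=(proj(m,v[:3]+C@tinR(v[3]).T));x,y=p.mean(0).astype(int)
    im=cv2.resize(im[y-50:y+50,x-65:x+65],None,fx=6,fy=6,interpolation=cv2.INTER_CUBIC)[:,:,::-1].copy()
    for i in range(8):
        for j in range(i):
            if (np.abs(C[i]-C[j])>0).sum()==1: cv2.line(im,*[tuple(int(t) for t in ((p[k]-[x-65,y-50]+.5)*6)) for k in(i,j)],(0,255,0),1)
    cv2.imwrite(f"pics/fit_{n}.png",im)
E
```

```text
scene 0.83 1515 382.62706270627064 225.83696369636965
scene 0.65 1716 336.12412587412587 291.09090909090907
top 0.88 1552 393.89561855670104 185.86211340206185
top 0.71 136 385.7720588235294 195.81617647058823
[ 0.5206 -0.2207  0.0873 -0.8585] 0.10813731567512574
[ 0.5207 -0.2206  0.0889 -0.8552] 0.11170818999126975
[ 0.5203 -0.2209  0.0881 -0.8621] 0.10830251928059642
```

View pics/fit_scene.png

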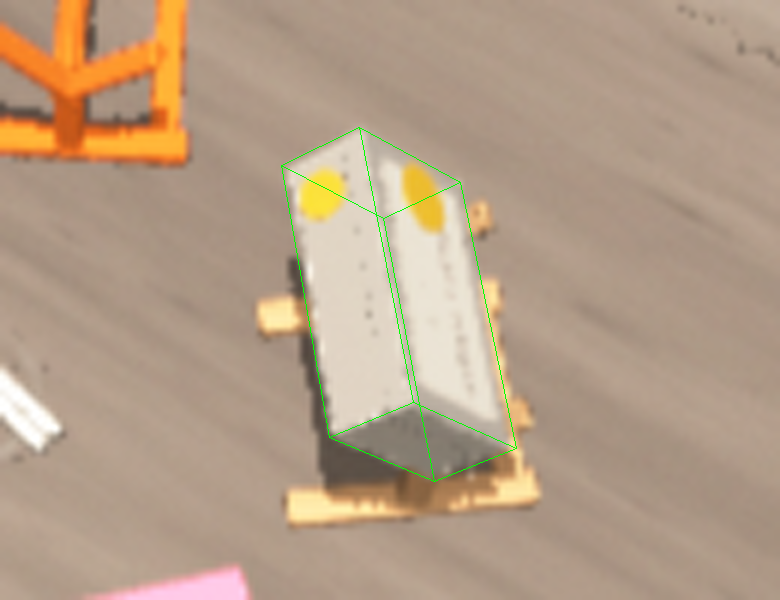

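View pics/fit_top.png

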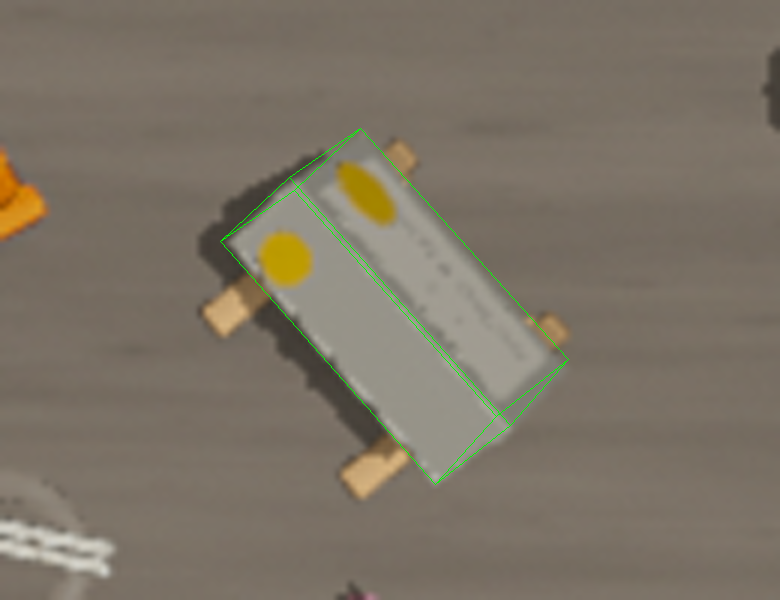

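```bash
cat >> h.py <<'E'
CEN=np.array([.520,-.222,.094]);YAW=-.86
def goal(d,flip=0,yaw=None):
    t=tinR(YAW if yaw is None else yaw);Rm=np.c_[t[:,1],t[:,2],t[:,0]]
    if flip: Rm=Rm@np.diag([-1,-1,1])
    return CEN+t[:,0]*d,Rm
def err(d,flip=0):
    from workcell import sense
    s=sense();p,Rm=goal(d,flip);Rc=R.from_quat(s["ee_rot"])
    w=(R.from_matrix(Rm)*Rc.inv()).as_rotvec()
    print("t",round(s["time"],2),"pos",s["position"].round(4),"tgt",p.round(4),"shift u",((p-s["position"])/.025).round(2),"turn u",(np.degrees(w)/5).round(2),"deg",np.degrees(np.linalg.norm(w)).round(1))
    t=tinR(YAW);print(" err in tin frame mm",((s["position"]-p)@t*1000).round(1),"j",s["joints"].round(2),"F",s["ft_force"].round(1),"T",s["ft_torque"].round(2),"w",round(s["width"],3))
E
python3 -c "
from h import *
err(-.12);err(-.12,1);print(tinR(YAW).round(3))"
```

```text
t 0.7 pos [0.4577 0.4256 0.2054] tgt [ 0.4697 -0.1635  0.1859] shift u [  0.48 -23.56  -0.78] turn u [ -0.49  -8.88 -17.61] deg 98.7
 err in tin frame mm [-306.9  375.3 -335.4] j [-0.79  0.42 -0.01  1.61  0.    1.11 -0.05] F [1.  0.7 0.2] T [ 0.02 -0.01 -0.05] w 1.002
t 0.7 pos [0.4577 0.4256 0.2054] tgt [ 0.4697 -0.1635  0.1859] shift u [  0.48 -23.56  -0.78] turn u [-8.8   0.49 16.78] deg 94.8
 err in tin frame mm [-306.9  375.3 -335.4] j [-0.79  0.42 -0.01  1.61  0.    1.11 -0.05] F [1.  0.7 0.2] T [ 0.02 -0.01 -0.05] w 1.002
[[ 0.419  0.758  0.5  ]
 [-0.487  0.652 -0.581]
 [-0.766  0.     0.643]]
```

Emit:
step_arm(
  series=[
    [[0,-0.2,1,0,0,0,100],[0,-0.6,1,0,0,0,100],[0,-1,1,0,0,0,100],[0,-1,0.6,0,0,0,100],[0,-1,0,0,0,0,100],[0,-1,0,0,0,0,100],[0,-1,0,0,0,0,100],[0,-1,0,0,0,0,100],[0,-1,0,0,0,0,100],[0,-1,0,0,0,0,100]],
  ],
)

```text
time: 1.53
position: [0.4543, 0.2009, 0.2988]
ee_rot: [0.396, 0.918, 0.0, -0.0]
ft_force: [0.4, -0.1, -0.5]
width: 0.999
```

```bash
python3 -c "
from h import *
err(-.12);err(-.12,1)"
```

```text
t 1.53 pos [0.4543 0.2009 0.2988] tgt [ 0.4697 -0.1635  0.1859] shift u [  0.61 -14.58  -4.51] turn u [ -0.47  -8.89 -17.7 ] deg 99.1
 err in tin frame mm [-270.4  226.1 -146.7] j [-0.56  0.1   0.09  1.81 -0.01  1.23  0.29] F [ 0.4 -0.1 -0.5] T [-0.03  0.02  0.  ] w 0.999
t 1.53 pos [0.4543 0.2009 0.2988] tgt [ 0.4697 -0.1635  0.1859] shift u [  0.61 -14.58  -4.51] turn u [-8.79  0.44 16.7 ] deg 94.4
 err in tin frame mm [-270.4  226.1 -146.7] j [-0.56  0.1   0.09  1.81 -0.01  1.23  0.29] F [ 0.4 -0.1 -0.5] T [-0.03  0.02  0.  ] w 0.999
```

Emit:
step_arm(
  series=[
    [[0,-1,0,0,-0.45,-0.88,100],[0,-1,0,0,-0.45,-0.88,100],[0,-1,0,0,-0.45,-0.88,100],[0,-1,0,0,-0.45,-0.88,100],[0,-1,0,0,-0.45,-0.88,90],[0,-1,0,0,-0.45,-0.88,80],[0,-1,0,0,-0.45,-0.88,70],[0,-1,0,0,-0.45,-0.88,70],[0,-1,0,0,-0.45,-0.88,70],[0,-1,0,0,-0.45,-0.88,70]],
  ],
)

```text
time: 2.37
position: [0.4536, -0.0629, 0.3005]
ee_rot: [0.712, 0.673, 0.082, 0.182]
ft_force: [0.9, -0.9, 0.6]
width: 0.701
```

```bash
python3 -c "
from h import *
err(-.12)"
```

```text
t 2.37 pos [ 0.4536 -0.0629  0.3005] tgt [ 0.4697 -0.1635  0.1859] shift u [ 0.64 -4.03 -4.58] turn u [-0.34 -3.98 -8.59] deg 47.4
 err in tin frame mm [-143.6   53.5    7.2] j [-0.32 -0.23  0.23  2.16  0.31  0.86 -0.31] F [ 0.9 -0.9  0.6] T [ 0.06  0.35 -0.07] w 0.701
```

Emit:
step_arm(
  series=[
    [[0.1,-0.4,-0.2,0,-0.45,-0.9,70],[0.1,-0.4,-0.2,0,-0.45,-0.9,70],[0.1,-0.4,-0.2,0,-0.45,-0.9,70],[0.1,-0.4,-0.2,0,-0.45,-0.9,70],[0.1,-0.4,-0.2,0,-0.4,-0.9,70],[0.1,-0.4,-0.3,0,-0.4,-0.9,70],[0,-0.4,-0.3,-0.1,-0.4,-0.9,70],[0,-0.4,-0.3,-0.1,-0.4,-0.9,70],[0,-0.4,-0.3,-0.1,-0.4,-0.9,70],[0,-0.4,-0.3,0,-0.2,-0.5,70]],
  ],
)

```text
time: 3.2
position: [0.4688, -0.1701, 0.2411]
ee_rot: [0.883, 0.306, 0.131, 0.331]
ft_force: [0.3, -0.7, 0.2]
width: 0.701
```

```bash
python3 -c "
from h import *
err(-.12)"
```

```text
t 3.2 pos [ 0.4688 -0.1701  0.2411] tgt [ 0.4697 -0.1635  0.1859] shift u [ 0.04  0.26 -2.21] turn u [0.04 0.47 0.39] deg 3.0
 err in tin frame mm [-39.4  -5.   38.8] j [-0.05 -0.08 -0.04  2.34  1.02  0.68 -1.75] F [ 0.3 -0.7  0.2] T [0.46 0.58 0.01] w 0.701
```

Emit:
step_arm(
  series=[
    [[0,0.05,-0.4,0,0.1,0.1,70],[0,0.05,-0.4,0,0.1,0.1,70],[0,0.05,-0.4,0,0.1,0.1,70],[0,0.05,-0.4,0,0.1,0.1,70],[0,0.05,-0.3,0,0.1,0,70],[0,0,-0.2,0,0,0,70],[0,0,0,0,0,0,70],[0,0,0,0,0,0,70],[0,0,0,0,0,0,70],[0,0,0,0,0,0,70]],
  ],
)

```text
time: 4.03
position: [0.4686, -0.1644, 0.1849]
ee_rot: [0.881, 0.327, 0.116, 0.321]
ft_force: [0.4, -0.2, -0.1]
width: 0.7
```

```bash
python3 - <<'E'
from h import *
from workcell import *
err(-.12)
M=[]
for n in["wrist","scene","top"]:
    m=camera_model(n);im=snapshot(n);cv2.imwrite(f"pics/{n}1.png",im[:,:,::-1]);T=np.array(m["world_from_camera"])
    if n=="wrist": print(T.round(3).tolist())
    for r in spot_point("yellow_tin_centre",n)+spot_point("yellow_stand_seat",n):
        print(n,r["confidence"],(T@np.r_[r["xyz"],1])[:3].round(4))
    if n=="wrist":
        p=proj(m,CEN+C@tinR(YAW).T);im=im[:,:,::-1].copy()
        for i in range(8):
            for j in range(i):
                if (np.abs(C[i]-C[j])>0).sum()==1: cv2.line(im,*[tuple(int(t) for t in p[k]) for k in(i,j)],(0,255,0),1)
        cv2.imwrite("pics/wfit1.png",im)
E
```

```text
t 4.03 pos [ 0.4686 -0.1644  0.1849] tgt [ 0.4697 -0.1635  0.1859] shift u [0.04 0.03 0.04] turn u [ 0.04 -0.05  0.02] deg 0.3
 err in tin frame mm [ 0.8 -1.3 -0.7] j [-0.05  0.03 -0.04  2.38  1.15  0.62 -1.89] F [ 0.4 -0.2 -0.1] T [0.43 0.55 0.  ] w 0.7
[[0.502, -0.847, 0.177, 0.458], [-0.579, -0.481, -0.658, -0.02], [0.643, 0.228, -0.732, 0.323], [0.0, 0.0, 0.0, 1.0]]
wrist 0.66 [ 0.3554 -0.2066  0.0198]
scene 0.84 [ 0.5228 -0.2234  0.0913]
scene 0.68 [ 0.5832 -0.0217  0.0938]
top 0.71 [ 0.5193 -0.2245  0.0906]
top 0.62 [ 0.3516 -0.2093  0.0142]
```

View pics/wfit1.png

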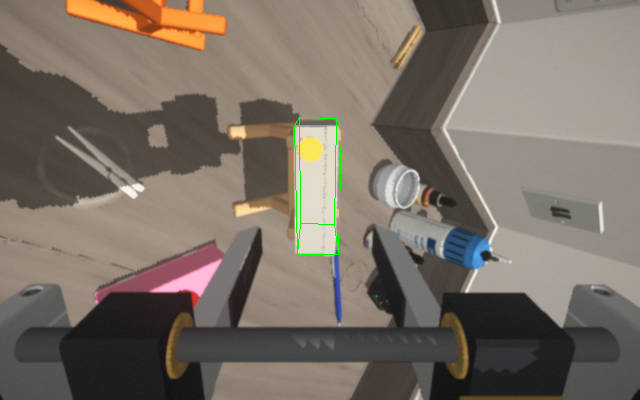

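View pics/scene1.png

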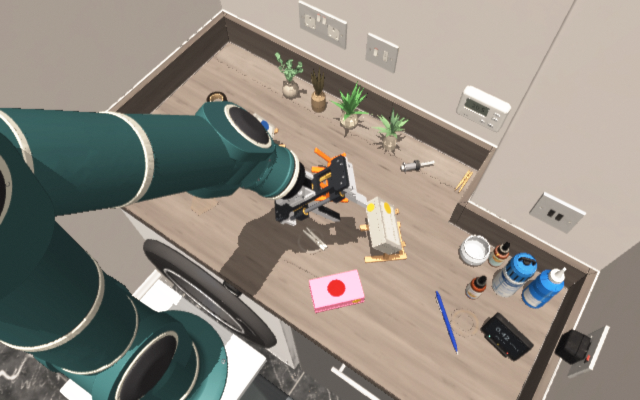

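The wrist view shows the tin's lip face at columns 297–341, rows 122–253. My model overlays it within about 1 mm, and the fingers (245/390) straddle it. I'll advance along tin x.

Emit:
step_arm(
  series=[
    [[0.25,-0.22,-0.35,0,0,0,70],[0.21,-0.24,-0.38,0,0,0,70],[0.21,-0.24,-0.38,0,0,0,70],[0.21,-0.24,-0.38,0,0,0,70],[0.21,-0.24,-0.38,0,0,0,70],[0.21,-0.24,-0.38,0,0,0,70],[0.21,-0.24,-0.38,0,0,0,70],[0.21,-0.24,-0.38,0,0,0,70],[0.21,-0.24,-0.38,0,0,0,70],[0,0,0,0,0,0,70]],
  ],
)

```text
time: 5.32
position: [0.5196, -0.2197, 0.0967]
ee_rot: [0.881, 0.328, 0.117, 0.321]
ft_force: [-1.3, -0.8, 0.3]
width: 0.699
```

```bash
python3 - <<'E'
from h import *
from workcell import *
err(.005)
n="wrist"
m=camera_model(n);im=snapshot(n)
p=proj(m,CEN+C@tinR(YAW).T);im=im[:,:,::-1].copy()
cv2.imwrite("pics/w2.png",im)
E
```

```text
t 5.32 pos [ 0.5196 -0.2197  0.0967] tgt [ 0.5221 -0.2244  0.0902] shift u [ 0.1  -0.19 -0.26] turn u [ 0.02 -0.03  0.  ] deg 0.2
 err in tin frame mm [-8.3  1.3  0.2] j [ 0.02  0.32  0.05  2.32  1.63  0.46 -2.31] F [-1.3 -0.8  0.3] T [ 0.44  0.55 -0.01] w 0.699
```

View pics/w2.png

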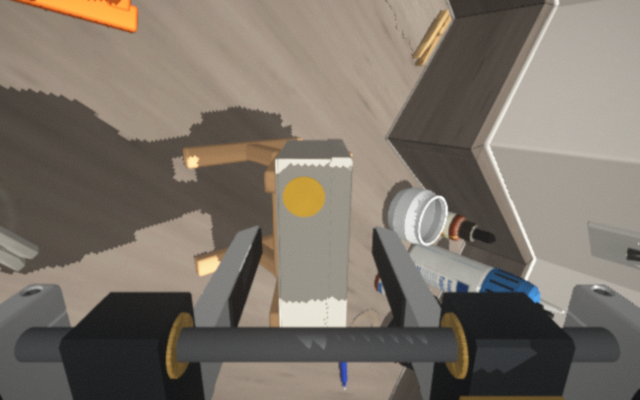

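Emit:
step_arm(
  series=[
    [[0.04,-0.08,-0.15,0,0,0,70],[0.04,-0.08,-0.15,0,0,0,70],[0,0,0,0,0,0,60],[0,0,0,0,0,0,50],[0,0,0,0,0,0,46],[0,0,0,0,0,0,44],[0,0,0,0,0,0,43],[0,0,0,0,0,0,43],[0,0,0,0,0,0,43],[0,0,0,0,0,0,43]],
  ],
  squeeze=25,
)

```text
time: 6.2
position: [0.5218, -0.222, 0.0919]
ee_rot: [0.88, 0.328, 0.119, 0.321]
ft_force: [-0.1, -0.3, -0.5]
width: 0.431
```

```bash
python3 - <<'E'
from h import *
from workcell import *
err(.005)
for n in["wrist","scene"]:
    im=snapshot(n)[:,:,::-1]
    if n=="scene": im=cv2.resize(im[140:290,260:460],None,fx=4,fy=4)
    cv2.imwrite(f"pics/{n}3.png",im)
E
```

```text
t 6.2 pos [ 0.5218 -0.222   0.0919] tgt [ 0.5221 -0.2244  0.0902] shift u [ 0.01 -0.1  -0.07] turn u [ 0.02  0.   -0.02] deg 0.1
 err in tin frame mm [-2.6  1.3 -0.5] j [ 0.03  0.34  0.05  2.32  1.67  0.46 -2.34] F [-0.1 -0.3 -0.5] T [ 0.39  0.51 -0.03] w 0.431
```

View pics/wrist3.png

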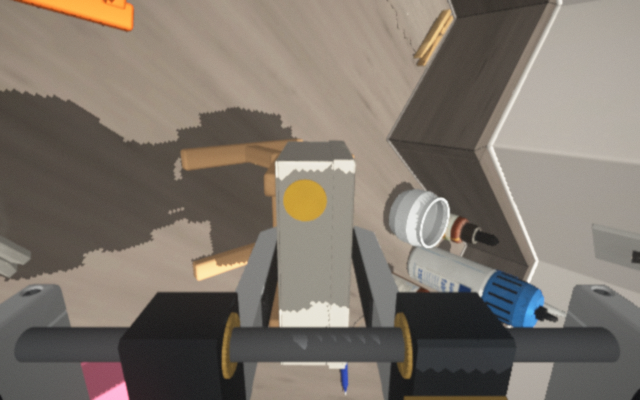

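View pics/scene3.png

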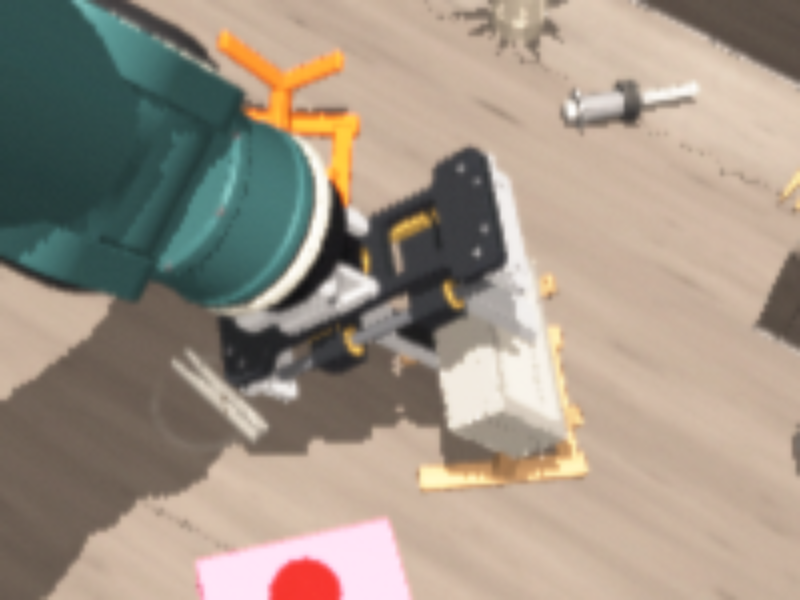

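Emit:
step_arm(
  series=[
    [[0,0,0,0,0,0,41],[0,0,0,0,0,0,40],[0,0,0,0,0,0,39],[0,0,0,0,0,0,38],[0,0,0,0,0,0,35],[0,0,0,0,0,0,20],[0,0,0,0,0,0,0],[0,0,0,0,0,0,0],[0,0,0,0,0,0,0],[0,0,0,0,0,0,0]],
  ],
  squeeze=30,
)

```text
time: 7.13
position: [0.5211, -0.2214, 0.0911]
ee_rot: [0.881, 0.328, 0.119, 0.321]
ft_force: [-1.0, 1.1, -0.7]
width: 0.387
```

```bash
python3 - <<'E'
from h import *
from workcell import *
err(.005)
E
```

```text
t 7.13 pos [ 0.5211 -0.2214  0.0911] tgt [ 0.5221 -0.2244  0.0902] shift u [ 0.04 -0.12 -0.04] turn u [ 0.01 -0.01 -0.02] deg 0.1
 err in tin frame mm [-2.6  1.3 -1.7] j [ 0.03  0.34  0.05  2.32  1.67  0.46 -2.34] F [-1.   1.1 -0.7] T [ 0.72  0.73 -0.05] w 0.387
```

Emit:
step_arm(
  series=[
    [[-0.08,0.1,0.15,0,0,0,0],[-0.13,0.15,0.23,0,0,0,0],[-0.21,0.24,0.38,0,0,0,0],[-0.21,0.24,0.38,0,0,0,0],[-0.21,0.24,0.38,0,0,0,0],[-0.21,0.24,0.38,0,0,0,0],[-0.21,0.24,0.38,0,0,0,0],[-0.21,0.24,0.38,0,0,0,0],[-0.21,0.24,0.38,0,0,0,0],[-0.21,0.24,0.38,0,0,0,0]],
  ],
)

```text
time: 7.97
position: [0.4693, -0.1659, 0.18]
ee_rot: [0.881, 0.327, 0.116, 0.32]
ft_force: [0.2, 0.1, -2.1]
width: 0.388
```

```bash
python3 - <<'E'
from h import *
from workcell import *
err(-.11)
for n in["wrist","scene"]:
    im=snapshot(n)[:,:,::-1]
    if n=="scene": im=cv2.resize(im[140:290,260:460],None,fx=4,fy=4)
    cv2.imwrite(f"pics/{n}4.png",im)
E
```

```text
t 7.97 pos [ 0.4693 -0.1659  0.18  ] tgt [ 0.4739 -0.1684  0.1783] shift u [ 0.18 -0.1  -0.07] turn u [ 0.01 -0.06  0.02] deg 0.3
 err in tin frame mm [-4.4 -1.8 -2.6] j [-0.06  0.04 -0.03  2.38  1.17  0.6  -1.91] F [ 0.2  0.1 -2.1] T [ 0.63  0.75 -0.  ] w 0.388
```

View pics/wrist4.png

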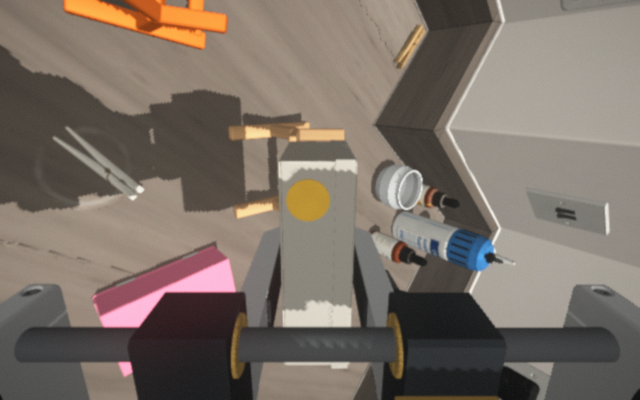

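View pics/scene4.png

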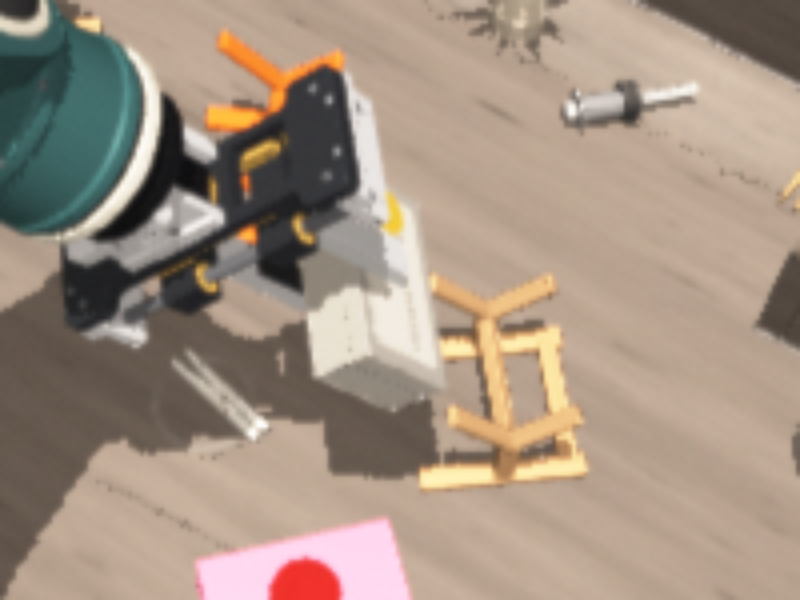

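Emit:
step_arm(
  series=[
    [[0,0,0,-0.27,0.31,0.5,0],[0,0,0,-0.4,0.47,0.75,0],[0,0,0,-0.5,0.6,0.95,0],[0,0,0,-0.5,0.6,0.95,0],[0,0,0,-0.5,0.6,0.95,0],[0,0,0,-0.5,0.6,0.95,0],[0,0,0,-0.5,0.6,0.95,0],[0,0,0,-0.5,0.6,0.95,0],[0,0,0,-0.5,0.6,0.95,0],[0,0,0,-0.5,0.6,0.95,0]],
  ],
)

```text
time: 8.9
position: [0.47, -0.1685, 0.1766]
ee_rot: [0.603, 0.724, -0.056, 0.331]
ft_force: [-0.2, 0.3, -1.1]
width: 0.388
```

```bash
python3 - <<'E'
from h import *
from workcell import *
err(-.11,1)
im=snapshot("scene")[:,:,::-1]
im=cv2.resize(im[140:290,260:460],None,fx=4,fy=4)
cv2.imwrite(f"pics/s5.png",im)
T=np.array(camera_model("scene")["world_from_camera"])
for r in spot_point("yellow_stand_seat","scene"): print(r["confidence"],(T@np.r_[r["xyz"],1])[:3].round(4))
E
```

```text
t 8.9 pos [ 0.47   -0.1685  0.1766] tgt [ 0.4739 -0.1684  0.1783] shift u [0.15 0.   0.07] turn u [-10.07  11.56  18.53] deg 120.3
 err in tin frame mm [-0.3 -3.  -2.9] j [-0.04  0.05 -0.03  2.38  1.16  0.59 -0.85] F [-0.2  0.3 -1.1] T [0.64 0.64 0.01] w 0.388
0.77 [ 0.5815 -0.0235  0.0951]
0.68 [ 0.5151 -0.223   0.0929]
0.59 [ 0.4717 -0.1673  0.1785]
```

View pics/s5.png

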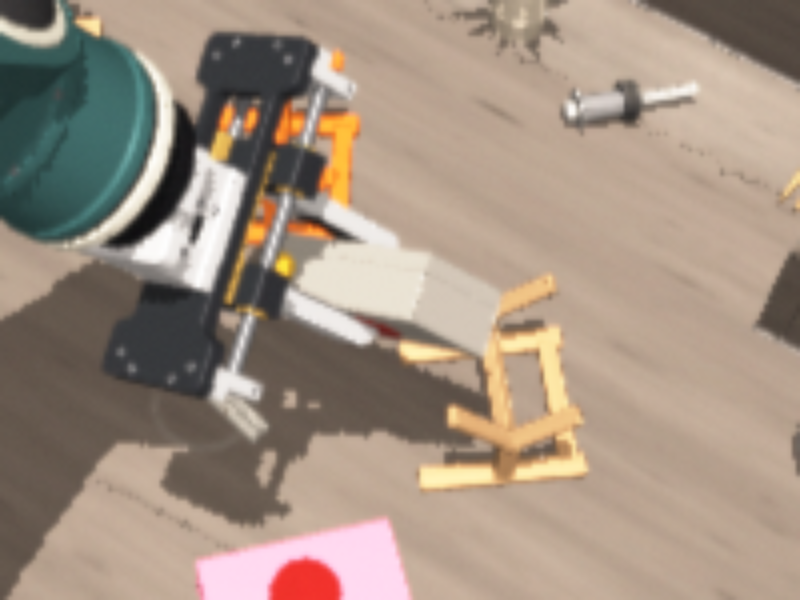

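Emit:
step_arm(
  series=[
    [[-0.05,0.05,0.1,-0.5,0.58,0.92,0],[-0.05,0.05,0.1,-0.5,0.58,0.92,0],[-0.05,0.05,0.1,-0.5,0.58,0.92,0],[0,0,0.05,-0.5,0.58,0.92,0],[0,0,0.05,-0.5,0.58,0.92,0],[0,0,0,-0.5,0.58,0.92,0],[0,0,0,-0.5,0.58,0.92,0],[0,0,0,-0.5,0.58,0.92,0],[0,0,0,-0.5,0.58,0.92,0],[0,0,0,-0.5,0.58,0.92,0]],
  ],
)

```text
time: 9.83
position: [0.4659, -0.1669, 0.1837]
ee_rot: [0.167, 0.926, -0.219, 0.259]
ft_force: [0.2, -0.5, -2.7]
width: 0.389
```

```bash
python3 - <<'E'
from h import *
err(-.11,1)
E
```

```text
t 9.83 pos [ 0.4659 -0.1669  0.1837] tgt [ 0.4739 -0.1684  0.1783] shift u [ 0.32 -0.06 -0.22] turn u [-5.02  5.84  9.44] deg 60.9
 err in tin frame mm [-8.3 -5.  -1.4] j [-0.03  0.03 -0.05  2.38  1.14  0.62  0.2 ] F [ 0.2 -0.5 -2.7] T [0.68 0.62 0.02] w 0.389
```

Emit:
step_arm(
  series=[
    [[0.03,0,0,-0.5,0.58,0.94,0],[0.03,0,0,-0.5,0.58,0.94,0],[0.03,0,0,-0.5,0.58,0.94,0],[0.03,0,0,-0.5,0.58,0.94,0],[0.03,0,0,-0.5,0.58,0.94,0],[0,0,0,-0.5,0.58,0.94,0],[0,0,0,-0.5,0.58,0.94,0],[0,0,0,-0.5,0.58,0.94,0],[0,0,0,-0.5,0.58,0.94,0],[0,0,0,-0.4,0.5,0.8,0]],
  ],
)

```text
time: 10.67
position: [0.4697, -0.1687, 0.1802]
ee_rot: [-0.319, 0.884, -0.319, 0.121]
ft_force: [0.0, 0.2, -2.1]
width: 0.383
```

```bash
python3 - <<'E'
from h import *
from workcell import *
err(-.11,1)
for n in["wrist","scene"]:
    im=snapshot(n)[:,:,::-1]
    if n=="scene": im=cv2.resize(im[140:290,260:460],None,fx=4,fy=4)
    cv2.imwrite(f"pics/{n}6.png",im)
T=np.array(camera_model("scene")["world_from_camera"])
for r in spot_point("yellow_stand_seat","scene")+spot_point("yellow_tin_centre","scene"): print(r["confidence"],(T@np.r_[r["xyz"],1])[:3].round(4))
E
```

```text
t 10.67 pos [ 0.4697 -0.1687  0.1802] tgt [ 0.4739 -0.1684  0.1783] shift u [ 0.17  0.01 -0.08] turn u [-0.1   0.08  0.17] deg 1.1
 err in tin frame mm [-3.1 -3.3 -0.7] j [-0.02  0.04 -0.06  2.38  1.18  0.6   1.22] F [ 0.   0.2 -2.1] T [ 0.79  0.61 -0.02] w 0.383
0.81 [ 0.5816 -0.0215  0.094 ]
0.78 [ 0.5164 -0.2197  0.094 ]
0.68 [ 0.3565 -0.2026  0.0173]
0.65 [ 0.4738 -0.1675  0.1847]
0.41 [ 0.518  -0.2211  0.0947]
```

View pics/wrist6.png

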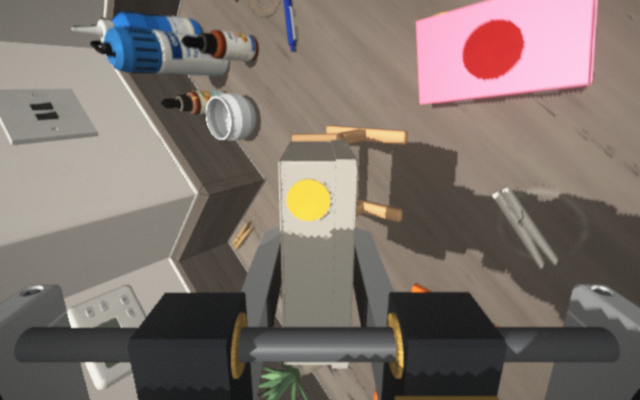

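View pics/scene6.png

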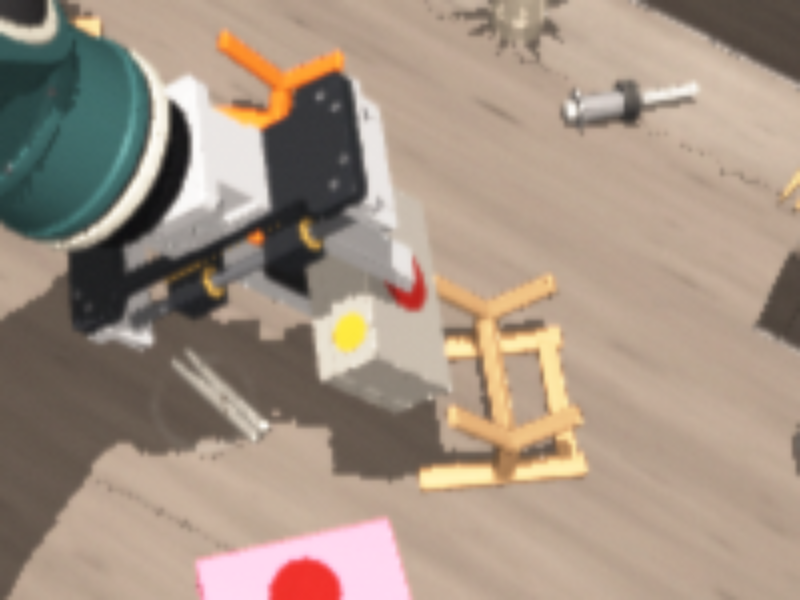

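Emit:
step_arm(
  series=[
    [[0.06,0.05,0,-0.1,0.08,0.17,0],[0.11,-0.12,-0.19,0,0,0,0],[0.21,-0.24,-0.38,0,0,0,0],[0.21,-0.24,-0.38,0,0,0,0],[0.21,-0.24,-0.38,0,0,0,0],[0.21,-0.24,-0.38,0,0,0,0],[0.21,-0.24,-0.38,0,0,0,0],[0.21,-0.24,-0.38,0,0,0,0],[0,0,0,0,0,0,0],[0,0,0,0,0,0,0]],
  ],
)

```text
time: 11.7
position: [0.5091, -0.2083, 0.1134]
ee_rot: [-0.315, 0.885, -0.318, 0.125]
ft_force: [1.8, 0.2, 1.7]
width: 0.388
```

```bash
python3 - <<'E'
from h import *
from workcell import *
err(.005,1)
for n in["wrist","scene"]:
    im=snapshot(n)[:,:,::-1]
    if n=="scene": im=cv2.resize(im[140:290,260:460],None,fx=4,fy=4)
    cv2.imwrite(f"pics/{n}7.png",im)
E
```

```text
t 11.7 pos [ 0.5091 -0.2083  0.1134] tgt [ 0.5221 -0.2244  0.0902] shift u [ 0.52 -0.65 -0.93] turn u [-0.16  0.18  0.23] deg 1.7
 err in tin frame mm [-31.1   0.7  -0.9] j [0.03 0.26 0.01 2.34 1.55 0.48 0.88] F [1.8 0.2 1.7] T [-0.02 -0.07  0.22] w 0.388
```

View pics/wrist7.png

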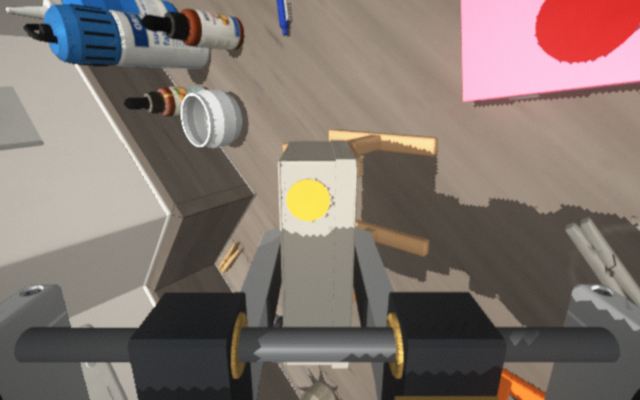

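View pics/scene7.png

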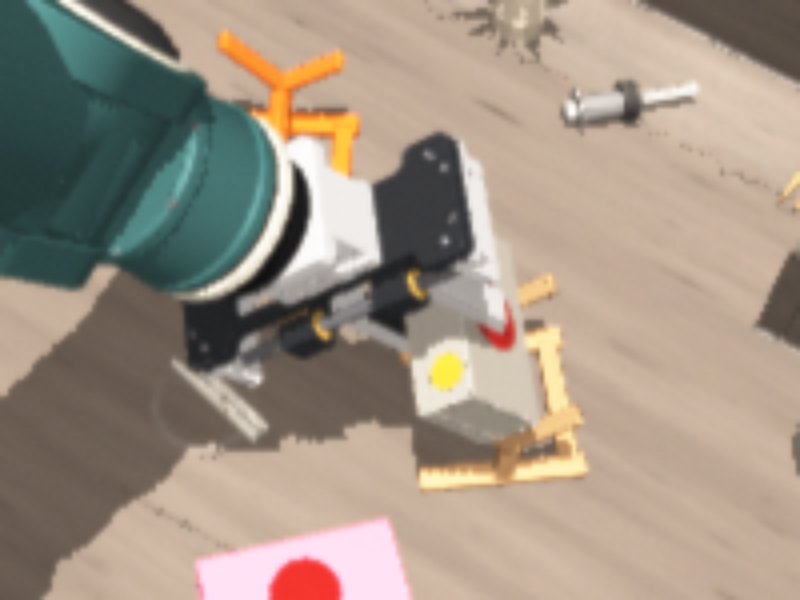

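Emit:
step_arm(
  series=[
    [[0,-0.04,0.03,-0.16,0.18,0.23,0],[-0.04,-0.04,0,-0.03,0.03,0.05,0],[0.08,-0.1,-0.15,0,0,0,0],[0.08,-0.1,-0.15,0,0,0,0],[0.08,-0.1,-0.15,0,0,0,0],[0.08,-0.1,-0.15,0,0,0,0],[0.04,-0.05,-0.08,0,0,0,0],[0,0,0,0,0,0,0],[0,0,0,0,0,0,0],[0,0,0,0,0,0,0]],
  ],
)

```text
time: 12.63
position: [0.5172, -0.2209, 0.0967]
ee_rot: [-0.328, 0.88, -0.32, 0.12]
ft_force: [0.3, 0.5, -2.3]
width: 0.385
```

```bash
python3 - <<'E'
from h import *
err(.005,1)
E
```

```text
t 12.63 pos [ 0.5172 -0.2209  0.0967] tgt [ 0.5221 -0.2244  0.0902] shift u [ 0.2  -0.14 -0.26] turn u [-0.01  0.01 -0.04] deg 0.2
 err in tin frame mm [-8.8 -1.4 -0.3] j [0.05 0.32 0.03 2.33 1.66 0.46 0.82] F [ 0.3  0.5 -2.3] T [0.8  0.62 0.04] w 0.385
```

Emit:
step_arm(
  series=[
    [[0.04,-0.05,-0.08,0,0,0,0],[0.04,-0.05,-0.08,0,0,0,0],[0,0,0,0,0,0,0],[0,0,0,0,0,0,0],[-0.01,0.01,-0.02,0,0,0,0],[0,0,0,0,0,0,0],[0.02,-0.02,-0.03,0,0,0,0],[0,0,0,0,0,0,0],[0,0,0,0,0,0,0],[0,0,0,0,0,0,0]],
  ],
)

```text
time: 13.47
position: [0.52, -0.2231, 0.0918]
ee_rot: [-0.329, 0.88, -0.32, 0.121]
ft_force: [-1.6, 1.0, 1.5]
width: 0.387
```

```bash
python3 - <<'E'
from h import *
from workcell import *
err(.005,1)
im=snapshot("scene")[:,:,::-1]
im=cv2.resize(im[140:290,260:460],None,fx=4,fy=4)
cv2.imwrite(f"pics/s8.png",im)
E
```

```text
t 13.47 pos [ 0.52   -0.2231  0.0918] tgt [ 0.5221 -0.2244  0.0902] shift u [ 0.08 -0.05 -0.06] turn u [-0.01  0.02 -0.05] deg 0.3
 err in tin frame mm [-2.8 -0.7 -0.8] j [0.06 0.33 0.03 2.33 1.69 0.46 0.79] F [-1.6  1.   1.5] T [ 0.62  0.79 -0.18] w 0.387
```

View pics/s8.png

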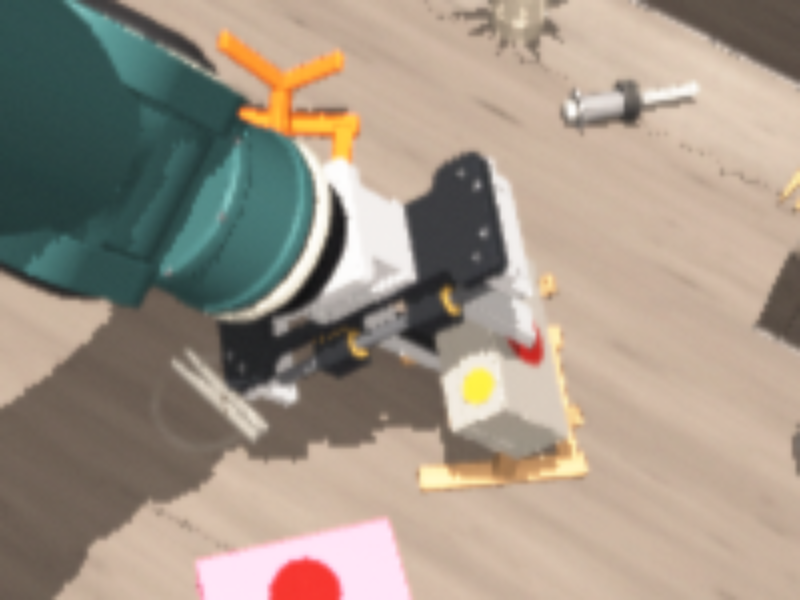

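Emit:
step_arm(
  series=[
    [[-0.02,0.02,-0.03,0,0,0,0],[0,0,0,0,0,0,0],[-0.02,0.02,-0.03,0,0,0,0],[0,0,0,0,0,0,0],[0.01,-0.01,-0.02,0,0,0,0],[0,0,0,0,0,0,0],[0,0,0,0,0,0,0],[0,0,0,0,0,0,0],[0,0,0,0,0,0,0],[0,0,0,0,0,0,0]],
  ],
)

```text
time: 14.35
position: [0.5199, -0.2226, 0.0911]
ee_rot: [-0.328, 0.88, -0.322, 0.122]
ft_force: [-2.4, 2.6, 3.4]
width: 0.382
```

```bash
python3 - <<'E'
from h import *
from workcell import *
err(.005,1)
s=sense();print(((s["ft_force"]-[0.2,.2,-2.1])@tinR(YAW)).round(1))
E
```

```text
t 14.35 pos [ 0.5199 -0.2226  0.0911] tgt [ 0.5221 -0.2244  0.0902] shift u [ 0.09 -0.07 -0.04] turn u [ 0.01  0.06 -0.05] deg 0.4
 err in tin frame mm [-2.5 -0.5 -1.6] j [0.06 0.34 0.02 2.33 1.7  0.47 0.77] F [-2.4  2.6  3.4] T [ 0.39  0.68 -0.26] w 0.382
[-6.4 -0.4  0.9]
```

Emit:
step_arm(
  series=[
    [[-0.02,0.02,-0.03,0,0,0,0],[0,0,0,0,0,0,0],[-0.02,0.02,-0.03,0,0,0,0],[0,0,0,0,0,0,0],[0,0,0,0,0,0,0],[0,0,0,0,0,0,0],[0,0,0,0,0,0,0],[0,0,0,0,0,0,0],[0,0,0,0,0,0,0],[0,0,0,0,0,0,0]],
  ],
)

```text
time: 15.18
position: [0.5198, -0.2226, 0.091]
ee_rot: [-0.327, 0.879, -0.323, 0.122]
ft_force: [-3.1, 2.3, 5.5]
width: 0.388
```

```bash
python3 - <<'E'
from h import *
from workcell import *
err(.005,1)
s=sense();print(((s["ft_force"]-[0.2,.2,-2.1])@tinR(YAW)).round(1))
for n in["wrist","top"]:
    im=snapshot(n)[:,:,::-1]
    if n=="top": im=cv2.resize(im[120:260,310:490],None,fx=4,fy=4)
    cv2.imwrite(f"pics/{n}9.png",im)
E
```

```text
t 15.18 pos [ 0.5198 -0.2226  0.091 ] tgt [ 0.5221 -0.2244  0.0902] shift u [ 0.09 -0.07 -0.03] turn u [ 0.04  0.09 -0.03] deg 0.5
 err in tin frame mm [-2.5 -0.5 -1.7] j [0.06 0.34 0.02 2.33 1.71 0.47 0.76] F [-3.1  2.3  5.5] T [ 0.37  0.73 -0.32] w 0.388
[-8.2 -1.1  2. ]
```

View pics/wrist9.png

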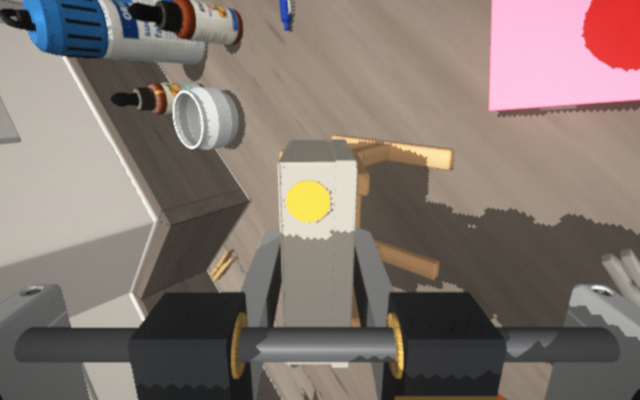

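View pics/top9.png

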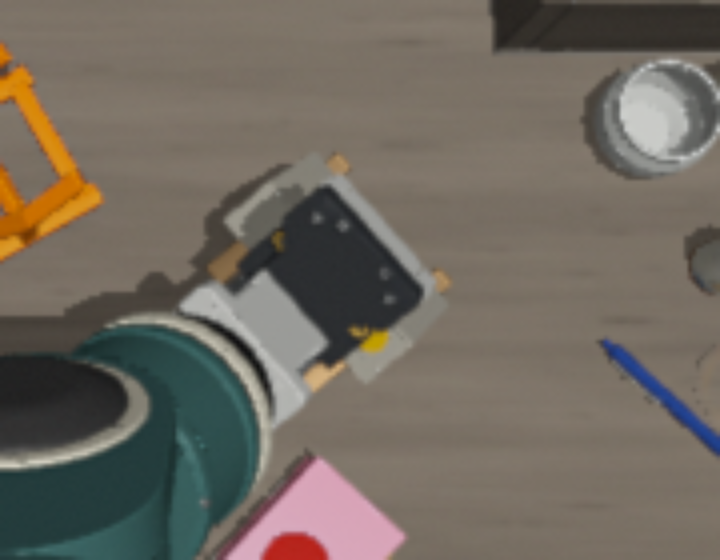

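Emit:
step_arm(
  series=[
    [[0,0,0,0,0,0,39],[0,0,0,0,0,0,40],[0,0,0,0,0,0,41],[0,0,0,0,0,0,43],[0,0,0,0,0,0,46],[0,0,0,0,0,0,50],[0,0,0,0,0,0,55],[0,0,0,0,0,0,60],[0,0,0,0,0,0,62],[0,0,0,0,0,0,62]],
  ],
)

```text
time: 16.12
position: [0.5201, -0.2226, 0.0907]
ee_rot: [-0.327, 0.88, -0.323, 0.122]
ft_force: [-0.2, 0.1, 0.4]
width: 0.613
```

```bash
python3 - <<'E'
from h import *
from workcell import *
err(.005,1)
for n in["wrist","scene"]:
    im=snapshot(n)[:,:,::-1]
    if n!="wrist": im=cv2.resize(im[140:290,260:460],None,fx=4,fy=4)
    cv2.imwrite(f"pics/{n}10.png",im)
E
```

```text
t 16.12 pos [ 0.5201 -0.2226  0.0907] tgt [ 0.5221 -0.2244  0.0902] shift u [ 0.08 -0.07 -0.02] turn u [ 0.04  0.09 -0.03] deg 0.5
 err in tin frame mm [-2.1 -0.3 -1.7] j [0.06 0.34 0.02 2.33 1.71 0.47 0.76] F [-0.2  0.1  0.4] T [ 0.58  0.4  -0.03] w 0.613
```

View pics/wrist10.png

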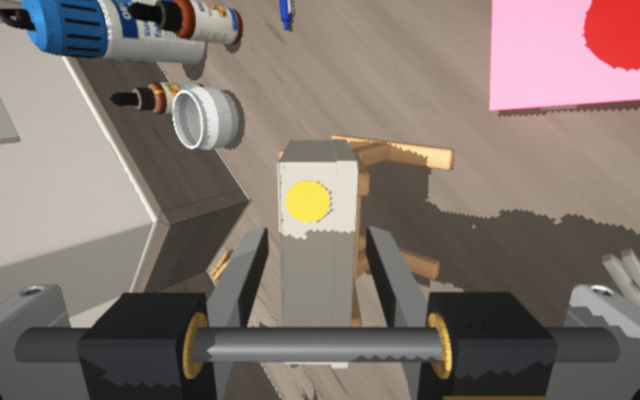

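View pics/scene10.png

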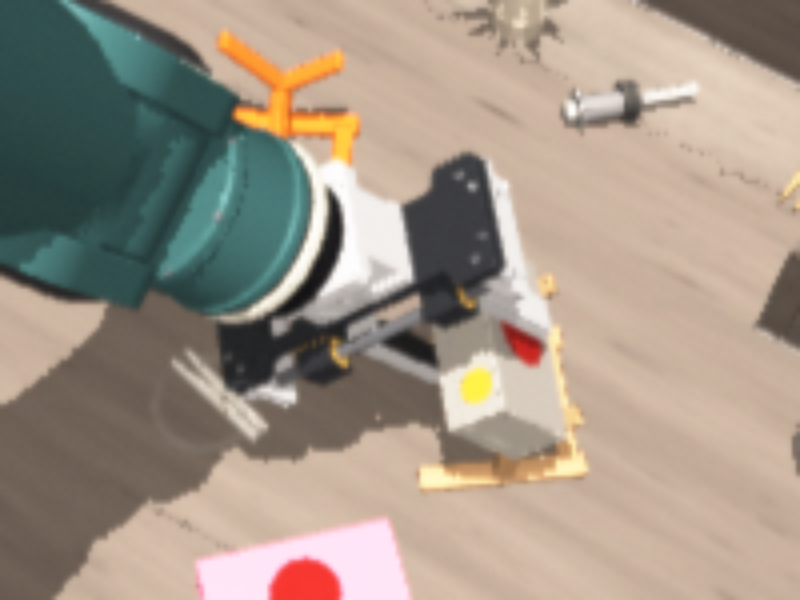

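The tin stayed put when released, with both fingers clear of it. I'll retract along -x.

Emit:
step_arm(
  series=[
    [[-0.08,0.1,0.15,0,0,0,62],[-0.15,0.17,0.27,0,0,0,62],[-0.21,0.24,0.38,0,0,0,62],[-0.21,0.24,0.38,0,0,0,62],[-0.21,0.24,0.38,0,0,0,62],[-0.21,0.24,0.38,0,0,0,62],[-0.3,0.35,0.54,0,0,0,62],[-0.3,0.35,0.54,0,0,0,62],[-0.3,0.35,0.54,0,0,0,62],[-0.3,0.35,0.54,0,0,0,62]],
  ],
)

```text
time: 17.05
position: [0.4575, -0.1535, 0.1954]
ee_rot: [-0.328, 0.881, -0.321, 0.119]
ft_force: [0.6, -0.7, 0.2]
width: 0.616
```

Emit:
step_arm(
  series=[
    [[-0.3,0.4,0.5,0,0,0,62],[-0.3,0.5,0.3,0,0,0,62],[-0.3,0.5,0.2,0,0,0,62],[-0.2,0.3,0.1,0,0,0,62],[0,0,0,0,0,0,62],[0,0,0,0,0,0,62],[0,0,0,0,0,0,62],[0,0,0,0,0,0,62],[0,0,0,0,0,0,62],[0,0,0,0,0,0,62]],
  ],
)

```text
time: 17.88
position: [0.4271, -0.1083, 0.2263]
ee_rot: [-0.328, 0.881, -0.319, 0.121]
ft_force: [-0.2, 0.1, -0.2]
width: 0.623
```

```bash
python3 - <<'E'
from h import *
from workcell import *
err(-.12,1)
for n in["scene","top"]:
    m=camera_model(n);im=snapshot(n)[:,:,::-1].copy();cv2.imwrite(f"pics/full_{n}.png",im)
    p=proj(m,CEN+C@tinR(YAW).T);x,y=p.mean(0).astype(int)
    im=cv2.resize(im[y-50:y+50,x-65:x+65],None,fx=6,fy=6,interpolation=cv2.INTER_CUBIC)
    for i in range(8):
        for j in range(i):
            if (np.abs(C[i]-C[j])>0).sum()==1: cv2.line(im,*[tuple(int(t) for t in ((p[k]-[x-65,y-50]+.5)*6)) for k in(i,j)],(0,255,0),1)
    cv2.imwrite(f"pics/end_{n}.png",im)
E
```

```text
t 17.88 pos [ 0.4271 -0.1083  0.2263] tgt [ 0.4697 -0.1635  0.1859] shift u [ 1.7  -2.21 -1.62] turn u [-0.03  0.02 -0.05] deg 0.3
 err in tin frame mm [-75.7   3.8 -27.4] j [-0.12 -0.13 -0.15  2.41  0.94  0.77  1.34] F [-0.2  0.1 -0.2] T [0.58 0.44 0.01] w 0.623
```

View pics/end_scene.png

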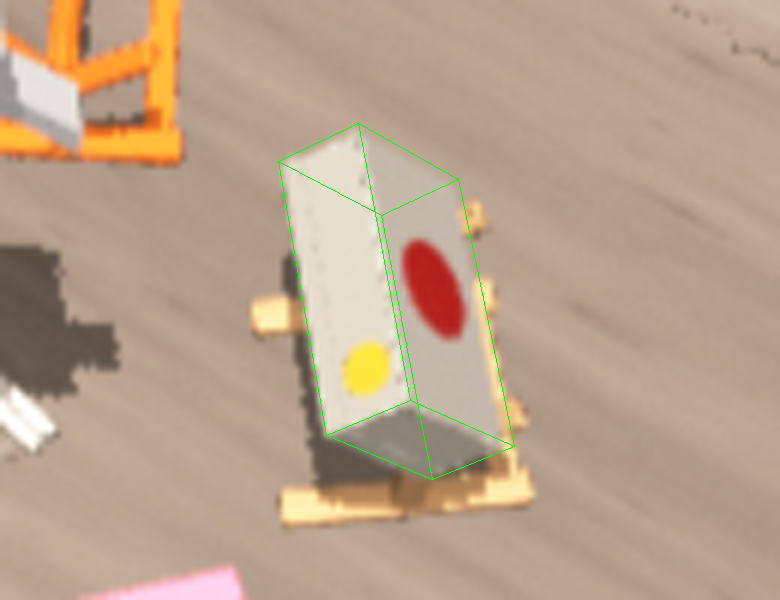

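View pics/end_top.png

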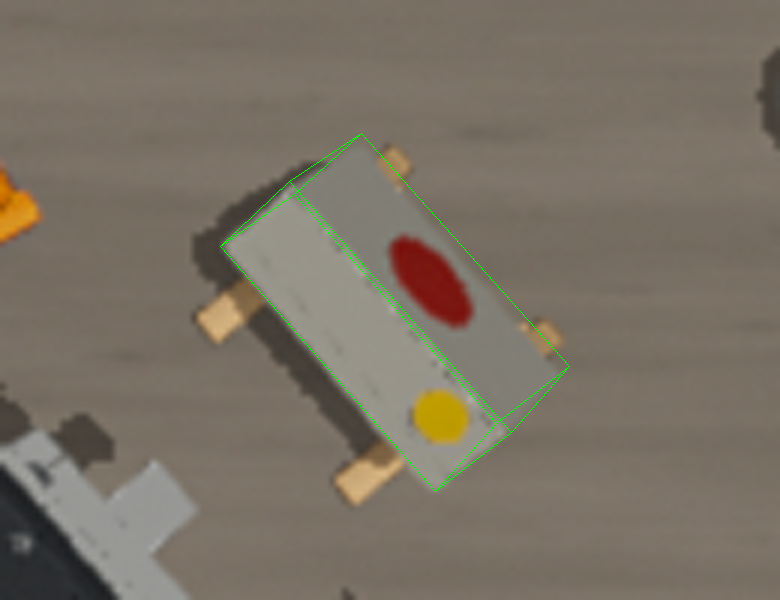

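View pics/full_scene.png

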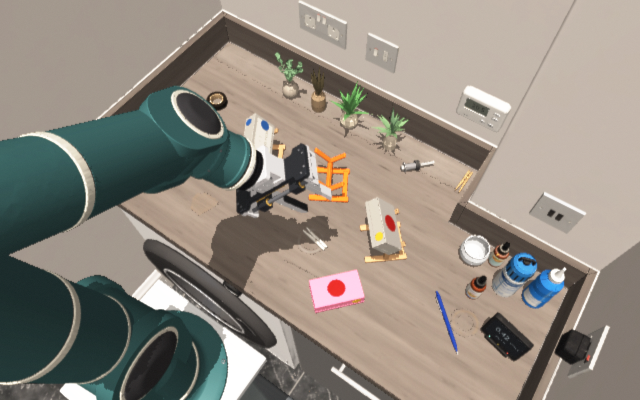

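The red dot faces up at (383,225). The tin overlays the original pose in both views, it is closed, and the arm is clear.

```bash
python3 -c "
from workcell import *
s=sense();print(s['ft_force'],s['joint_velocities'].round(3));print(finish_job())"
```

```text
[ 0.6198309  -0.7542095   0.06866396] [-0.001 -0.006 -0.004 -0.002 -0.001  0.001  0.001]
the job is handed in; nothing more can be done
None
```

The yellow-dot tin now rests lid down in its own stand, on the same hinge edge, with the red refill dot facing up. I pinched lid and underside mid-length at 30 N, pulled it out along its x axis and gave it a half turn about that axis. I put it back until it pressed on the short side (about 8 N) and lightly on the slope (about 2 N), and only then let go.

**Last checks:**
- **Pose:** the scene and top pictures show the tin matching its original outline to within about 1–2 mm.
- **Lid:** no gap showed in the pictures. The opening held at about 36 mm through the turn, but the lid joint itself was not measured.
- **Arm:** it stands clear with wrist force near zero. The job took about 18 s of the 43 s allowed.
- **Other things:** the arm never went near the blue tin or the pink and orange look-alikes. They look unmoved, though the arm partly hides the blue tin in the last scene picture.

**Brush on the way in:** during the return the tin was 1.7° off and touched the slope at about 4 N. I straightened it and moved it off before seating it. No check failed.

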